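# Dock the fittings tray and show the elbow to the inspection camera

### The arm

A 6-joint arm with a two-finger parallel gripper is mounted at the origin on the work surface. World frame = base frame: x ahead of the robot, y to its left, z up, the work surface at z = 0. Lengths are in m, angles in rad, forces in N, time in s.
With the tool pointing down it reaches from about 0.325 to 0.925 m from the base axis. Payload 3.1 kg.
Tool frame: the origin (TCP) lies on the centre line of the jaws, within the pads' length; the fingertips stand 17 mm ahead of it and the grasp point (between the pads) lies 2 mm behind it; z points along the fingers, y is the line along which they close (so a half turn about z gives the same grasp; the last joint's range is limited). The gripper opens to 85 mm and grips with 20 to 120 N. Pads are 22 mm wide; open, the fingers measure 114 mm over their backs; the gripper's body (76 mm by 85 mm) begins 54 mm behind the grasp point. The pads swing forward as they close: fully open they stand 13 mm farther back than shut.
Start: joints at [1.237, 0.217, 1.613, -0, 1.311, -0.112], TCP at [0.137, 0.61, 0.248] pointing down, gripper open.
Joint ranges: [-2.75, 2.75], [-0.78, 2.1], [0.31, 2.55], [-1.13, 4.27], [0.13, 2.63], [-2.58, 2.58]. Speed limits (rad/s): [2.79, 2.79, 3.14, 3.14, 3.14, 3.14].

### API

Orientations are given as a 3x3 rotation matrix whose columns are the frame's x, y, z axes.
In Python, from plant import env, viewer, order gives the robot as it stands. The module is installed in compiled form; this text tells all that it offers.
- The arm moves only by the tool send_rows, never from a script. Its argument "rows" is a list of rows, each an object with "xyz": the shift along the tool's x, y, z in mm, a list of three; "roll": the turn about the tool's z in rad; "hand": the finger opening in mm, from 0 to 85.4. In form: [{"xyz": [tx, ty, tz], "roll": roll, "hand": hand}, ...]. A call has 1 to 5 rows; each row shifts and turns the commanded pose from where the row before left it, along the tool's axes as they then stand; what a row does not reach is not made up. A row lasts 1/12 s, in which the tool goes at most 41.7 mm and 7.16 degrees, less where a joint would pass 70% of its speed; a pose out of reach is approached as far as the arm can. A call is refused whole if a number of a shift passes 41.7 or a number of a turn 0.125, either way. A call with a gripper value outside its range is refused whole. The fingers move at their own pace and stop on an object; the grip force is fixed at half the most. Time passes only in rows, so rows that do not move let the fingers close. It gives the time, the measured TCP pose, the force, the opening and the grip force at its end, in the units of the state.
- env.read_state(): the state, without advancing time (a new reading comes with each control period).
- viewer.get_image(name): name is "scene" or "top"; returns (picture, depth): 384x512x3 uint8, red, green, blue; 384x512 float32, m along the optical axis (not along the pixel's ray), 0 where there is no reading.
- viewer.calibration(name): a dict with "fov_y" (degrees; the focal length in pixels is half the picture's height over the tangent of half this angle, whatever the lens; pixels are square), "cx", "cy" (the principal point, pixels), "cam_to_world" (4x4, takes a point from camera to world coordinates). Camera axes: x right, y down, z forward; pixel columns grow to the right and rows downward; lengths in m; the calibration is good to about 2 mm. A picture is of the moment at which its call begins. calibration takes no time and is no camera call.
- order.sign_off(): hands the job in; it is judged then, once.
The state is a dict: "time": time; "qpos": joint angles; "qvel": joint speeds; "tau": joint torques, N m; "ee_pos": TCP position; "tool_rot": TCP orientation; "wrist_force": force on the tool from outside, world axes, zero at the start; "ft_torque": the same for the moment, N m; "width": opening from 0.0 (shut) to 1.0 (fully open); "finger_force": force on a finger pad.
Only numpy, scipy, OpenCV 4.12 (cv2) and the standard library are available. Lean on these libraries where they do the work, as an engineer would, in place of code of your own. Each camera call takes 0.05 s, during which the arm holds its last target. There are 200 camera calls.

### The job

Slide the red tray of pipe fittings fully home into the blue dock, then take the elbow with the blue cap and foot out of it and hold it up to the inspection camera: its square body at the focus spot in the air above the yellow disc, its open mouth pointing straight into the lens, foot downwards and not leaning sideways as the camera sees it. The program finishes while the gripper is still holding the elbow there, steady and free of everything else. Leave the other two fittings standing in the docked tray, keep off the camera, and leave the other things on the bench where they are.

Things in the scene. Friction and masses are not known exactly. Their poses are not given: they have to be found in the camera images.
- dock: Fixed blue tray dock, open on top, 45 mm high: two side rails with lips, flared mouth, stop wall. Origin on the bench where the tray's centre lies when home; +x is the way the tray slides in. Stop face at x = +151 mm, straight rails from x = -20, mouth tip at -70. 187 mm between rails; 159 mm between the lips, which hang over the tray's rims from 40 mm up.
- tray_tab (a point): On the white upright tab at the rear (-x) end of the loose red tray, mid-width, mid-thickness, 60 mm above the tray's underside. Tab 10 mm thick (x), 70 wide (y), top 75 mm above the bench; pinch it from above. Tray centre lies 155 mm along +x. The tray slides on the bench, +x leading; home, this point is at x = -155 mm, y = 0 in the dock's frame.
- tray_mid (a point): Centre of the red open tray, on its inner floor 4 mm above its underside. Tray 300 (x) x 180 (y) x 30 mm, walls 4 mm, 0.35 kg empty, starts on the bench before the dock's mouth; x leads into the dock. Three fittings stand in a row along x, near -75, +15 and +105 mm, in any order.
- elbow_body (a point): Centre of the square body of the loose grey elbow, 68 mm above its underside; 0.16 kg, 94 mm tall, the only one with a blue cap on top and a blue round foot. Body 40 (x) x 42 (y) x 44 mm, flat on its y sides: grasp there from above, across y. +x out of the mouth, +z away from the foot. Stands in the tray, mouth towards tray -y within about 26 degrees.
- elbow_mouth (a point): Centre of the elbow's round open mouth (black inside, 42 mm across), 56 mm from the body's centre along the elbow's +x.
- tee_mid (a point): Grey tee fitting standing in the tray, 90 mm tall, grey foot, square body with an outlet to either side (x and -x); point on its vertical axis, 45 mm above its underside. Stays standing in the tray.
- coupling_mid (a point): Straight grey coupling with an orange top ring, 44 mm across, 90 mm tall, standing in the tray; point at its centre, 45 mm up. Stays standing in the tray.
- camera: Fixed inspection camera: white head, black lens, tilted 25 degrees down, on a post. Origin on the bench at the centre of the yellow disc (52 mm across, 4 mm high) straight below the focus spot. Head and post stand on the +x side of the disc: lens 145 mm and post 300 mm away, post top 410 mm high.
- focus (a point): The focus spot, a point in the air 240 mm above the bench, straight above the disc's centre and 160 mm in front of the lens on its axis. +x points into the lens (25 degrees upwards), y is level, z is the picture's upward direction. The elbow's body centre belongs here with its x and z along these axes.
- lens (a point): Centre of the lens's front face, 160 mm from the focus spot along its +x; same axes as the focus spot.
- brush_grip (a point): Hand brush with a green handle lying on the bench between robot and tray; point on its handle. Leave alone.
- rinse_mid (a point): White bottle with a blue cap, 64 mm across, 170 mm tall, behind the tray; point at its centre. Leave alone.
- offcut_mid (a point): Standing offcut of grey pipe, 50 mm across, 110 mm tall, behind the tray; point at its centre. Leave alone.

How it is judged:
On the way:
1. the tray is fully home in the dock with all three fittings still standing in it (x of tray_mid in the frame of dock above -0.01 m and y of tray_mid in the frame of dock between -0.008 and 0.008 m and angle between the x axis of tray_mid and the x axis of dock, either way round below 0.05 rad and height (world z) of tray_mid below 0.012 m and x of elbow_body in the frame of tray_mid between -0.15 and 0.15 m and y of elbow_body in the frame of tray_mid between -0.09 and 0.09 m and z of elbow_body in the frame of tray_mid below 0.08 m and angle between each of elbow_body, tee_mid, coupling_mid's own z axis and vertical below 0.25 rad and x of tee_mid in the frame of tray_mid between -0.15 and 0.15 m and y of tee_mid in the frame of tray_mid between -0.09 and 0.09 m and z of each of tee_mid, coupling_mid in the frame of tray_mid below 0.06 m and x of coupling_mid in the frame of tray_mid between -0.15 and 0.15 m and y of coupling_mid in the frame of tray_mid between -0.09 and 0.09 m), for 0.2 s.
At the end, for the whole second after the job is handed in: Gripper holds the elbow clear of all else, its body centre within 25 mm of the focus spot, its x and z within 0.25 rad of the spot's, mouth to the lens, steady; tray within 10 mm of the stop and 8 mm of the centre line; tee and coupling upright in it within 0.25 rad (distance between elbow_body and focus below 0.025 m and angle between the x axis of elbow_body and the x axis of focus, either way round below 0.25 rad and angle between the z axis of elbow_body and the z axis of focus, either way round below 0.25 rad and distance between elbow_mouth and lens below 0.14 m and angle between elbow_body's own z axis and vertical below 0.8 rad and contact force between the fingers and elbow above 2 N and contact force between elbow and camera below 0.1 N and contact force between elbow and tray below 0.1 N and linear speed of elbow below 0.02 m/s and angular speed of elbow below 0.15 rad/s and x of tray_mid in the frame of dock above -0.01 m and y of tray_mid in the frame of dock between -0.008 and 0.008 m and angle between the x axis of tray_mid and the x axis of dock, either way round below 0.05 rad and height (world z) of tray_mid below 0.012 m and x of tee_mid in the frame of tray_mid between -0.15 and 0.15 m and y of tee_mid in the frame of tray_mid between -0.09 and 0.09 m and z of each of tee_mid, coupling_mid in the frame of tray_mid below 0.06 m and angle between each of tee_mid, coupling_mid's own z axis and vertical below 0.25 rad and x of coupling_mid in the frame of tray_mid between -0.15 and 0.15 m and y of coupling_mid in the frame of tray_mid between -0.09 and 0.09 m); the arm keeps its last pose, push and grip.
It fails at once if the brush, bottle or pipe offcut is moved more than 30 mm (distance of any of brush_grip, rinse_mid, offcut_mid from where it was at the start of the episode above 0.03 m).
It fails at once if the tee or the coupling is knocked over (tilted more than 0.6 rad) (angle between any of tee_mid, coupling_mid's own z axis and vertical above 0.6 rad).
It fails at once if the camera is bumped (more than 5 N) (contact force between any of the arm, the fingers, elbow and camera above 5 N).
It also fails if it takes over 51 s, if anything falls off the work surface, if the arm or the gripper's body presses on something with over 40 N, if the wrist force passes 120 N, or if a joint passes its speed limit or range.

## Working session

There is one attempt and no reset: what is moved stays moved. The work goes in short steps, Python scripts to look and compute and a tool call to move; the robot and the scene stay as the last step left them, time stands still between calls to the robot, and variables do not carry over. Pictures are saved under pics/ and viewed, at most 10 in all, crops included, and the job is handed in when it is done.

Besides the shell and the picture viewer there is one more tool, called after ">>>" by a JSON object that holds its "name" and its "arguments". send_rows: Moves the arm, as the interface text tells. Its arguments: {"type":"object","properties":{"rows":{"type":"array","items":{"type":"object","properties":{"xyz":{"type":"array","items":{"type":"number"}},"roll":{"type":"number"},"hand":{"type":"number"}}}}},"required":["rows"]}

```bash
mkdir -p pics
cat > h.py <<'E'
import numpy as np, cv2
from plant import env, viewer, order
def look(n):
    im,d=viewer.get_image(n); c=viewer.calibration(n)
    f=im.shape[0]/2/np.tan(np.radians(c['fov_y'])/2); T=np.array(c['cam_to_world'])
    v,u=np.mgrid[:im.shape[0],:im.shape[1]]
    P=np.stack([(u-c['cx'])/f*d,(v-c['cy'])/f*d,d],-1)@T[:3,:3].T+T[:3,3]
    P[d==0]=np.nan
    return im,d,P,T
E
python3 - <<'E'
from h import *
for n in ('scene','top'):
    im,d,P,T=look(n); np.savez(n+'0',im=im,d=d,P=P)
    print(n,T[:3].round(3).tolist(),viewer.calibration(n)['fov_y'],(d==0).mean())
    cv2.imwrite(f'pics/{n}0.png',cv2.cvtColor(im,cv2.COLOR_RGB2BGR))
s=env.read_state();print({k:np.round(v,3).tolist() for k,v in s.items()})
E
```

```text
scene [[-0.653, 0.536, -0.535, 1.17], [0.757, 0.473, -0.451, 0.442], [0.012, -0.7, -0.714, 0.985]] 47.641003671554365 0.004267374674479167
top [[-0.012, -0.994, 0.104, 0.429], [-1.0, 0.014, 0.01, -0.077], [-0.011, -0.104, -0.994, 1.138]] 50.94488776241411 0.0038045247395833335
{'time': 0.1, 'qpos': [1.237, 0.218, 1.615, 0.0, 1.311, -0.112], 'qvel': [0.0, -0.002, -0.003, -0.0, 0.0, -0.001], 'tau': [-0.001, -39.808, -30.497, -0.0, 0.004, 0.0], 'ee_pos': [0.137, 0.609, 0.247], 'tool_rot': [[-0.976, 0.22, -0.001], [0.22, 0.975, -0.002], [0.0, -0.002, -1.0]], 'wrist_force': [-0.351, -0.269, -0.211], 'ft_torque': [0.009, -0.013, 0.025], 'finger_force': 0.0, 'width': 1.001}
```

View pics/scene0.png

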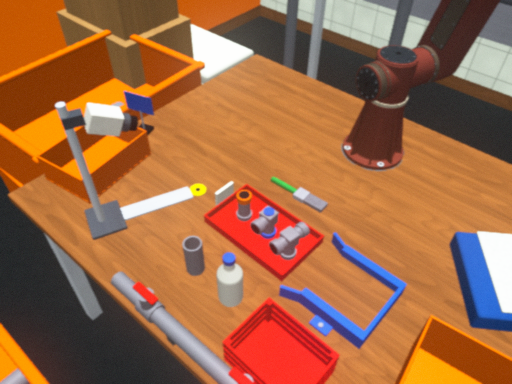

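View pics/top0.png

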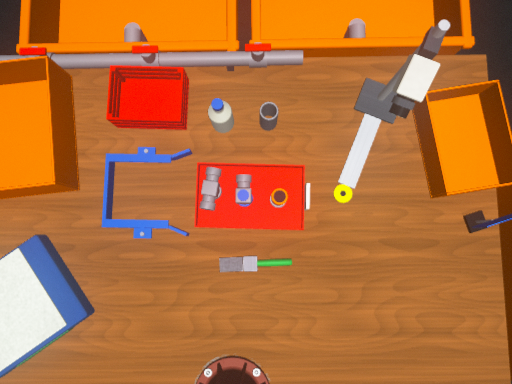

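The scene view shows the coupling (245,203), elbow (265,220) and tee (290,238) in the tray, with the dock at (350,290). In the top view the tray centre is about (250,197), the tab (308,196), the dock (145,192), the elbow cap (243,196) and the disc (343,193). The tray slides in world +y.

```bash
cat >> h.py <<'E'
def measure(im,P):
    hsv=cv2.cvtColor(im,cv2.COLOR_RGB2HSV); H,S,V=[hsv[...,i].astype(int) for i in range(3)]
    X,Y,Z=P[...,0],P[...,1],P[...,2]; v,u=np.mgrid[:384,:512]
    box=lambda a,b,c,d:(u>=a)&(u<b)&(v>=c)&(v<d)
    return H,S,V,X,Y,Z,box
def rect(pts):
    (c,s,a)=cv2.minAreaRect((pts[:,:2]*1000).astype(np.float32)); return np.round(c,1),np.round(s,1),round(a,2)
E
python3 - <<'E'
from h import *
D=np.load('top0.npz'); im,P=D['im'],D['P']; H,S,V,X,Y,Z,box=measure(im,P)
blue=(H>100)&(H<130)&(S>120); red=((H<6)|(H>174))&(S>150)
def st(n,m):
    p=P[m]; p=p[np.isfinite(p).all(1)]; print(n,len(p),'mean',p.mean(0).round(4),'zmax',p[:,2].max().round(3),rect(p)); return p
st('tray',red&box(190,308,158,235)); 
st('trayrim',red&box(190,308,158,235)&(Z>.024)); 
st('tab',box(298,316,175,215)&(Z>.06))
st('tabtop',box(298,316,175,215)&(Z>.068))
dk=blue&box(95,200,140,245)
for lo,hi in((.003,.03),(.038,.06)): st(('dock',lo),dk&(Z>lo)&(Z<hi))
q=P[dk&(Z>.038)&box(95,170,140,245)]; st('dockstraight',dk&(Z>.038)&box(95,165,150,232))
st('cap',blue&box(232,256,185,205)&(Z>.08))
st('disc',(H>25)&(H<35)&(S>150)&box(325,365,175,215))
st('ring',(H>6)&(H<22)&(S>150)&box(268,292,185,210)&(Z>.07))
e=box(228,262,168,208)&(Z>.05)&(Z<.1)&~red; st('elbow upper',e)
st('elbow mouth end',e&(v:=True)&box(228,262,168,184))
st('tee',box(198,226,163,215)&(Z>.05))
w=(S<40)&(V>180)&box(390,440,40,115)&(Z>.25); st('head',w)
st('strip',(S<40)&(V>180)&box(330,385,110,190)&(Z<.02))
st('base',box(352,400,75,125)&(Z<.05)&(V<110)&(S<60))
D=np.load('scene0.npz'); im,P=D['im'],D['P']; H,S,V,X,Y,Z,box=measure(im,P)
st('s tab',box(205,240,175,210)&(Z>.05)&(S<60))
st('s cap',(H>100)&(H<130)&(S>120)&box(250,285,200,235)&(Z>.08))
st('s disc',(H>25)&(H<35)&(S>150)&box(185,212,178,200))
st('s red',((H<6)|(H>174))&(S>150)&box(200,325,180,275)&(Z>.024)&(Z<.036))
st('s post',(box(50,75,100,120))&(Z>.3)&(Z<.5))
E
```

```text
tray 5519 mean [ 0.5357 -0.0623  0.0073] zmax 0.098 (array([538.8, -52.9]), array([303.5, 179.8]), 87.69)
trayrim 542 mean [ 0.5352 -0.0523  0.033 ] zmax 0.098 (array([538.9, -51.4]), array([300.5, 179.6]), 87.67)
tab 120 mean [ 0.531  -0.2053  0.0733] zmax 0.08 (array([ 531.9, -205.6]), array([10.3, 67. ]), 87.63)
tabtop 102 mean [ 0.532  -0.2061  0.075 ] zmax 0.08 (array([ 531.9, -206.3]), array([ 8.9, 67. ]), 88.16)
('dock', 0.003) 230 mean [0.5273 0.2478 0.0067] zmax 0.028 (array([557.2, 247. ]), array([124.7, 258.5]), 69.26)
('dock', 0.038) 1314 mean [0.555  0.2671 0.0444] zmax 0.051 (array([555.8, 233.6]), array([230.9, 234.8]), 87.99)
dockstraight 1172 mean [0.5542 0.2804 0.0447] zmax 0.051 (array([556.2, 264.1]), array([170.9, 202. ]), 89.12)
cap 83 mean [ 0.534  -0.0354  0.0982] zmax 0.102 (array([534.3, -35. ]), array([23.8, 23.5]), 0.41)
disc 251 mean [ 0.5438 -0.3136  0.0042] zmax 0.011 (array([ 544.3, -313.5]), array([49.5, 51.3]), 87.11)
ring 129 mean [ 0.5299 -0.1288  0.0935] zmax 0.099 (array([ 529.8, -129.9]), array([41.8, 41.9]), 62.66)
elbow upper 430 mean [ 0.55  
[... 441 characters left out ...]
max 0.017 (array([ 667.1, -366.3]), array([ 51.6, 216.7]), 67.19)
base 522 mean [ 0.7885 -0.4106  0.0125] zmax 0.044 (array([ 802.5, -422. ]), array([115.8,  84.4]), 68.81)
s tab 159 mean [ 0.5353 -0.2044  0.0676] zmax 0.081 (array([ 535.1, -205.5]), array([14.7, 70.7]), 85.84)
s cap 62 mean [ 0.5335 -0.0355  0.0985] zmax 0.103 (array([532.9, -34.6]), array([25.6, 29.2]), 62.82)
s disc 143 mean [ 0.5431 -0.3136  0.0047] zmax 0.01 (array([ 542.9, -313.8]), array([53.3, 47.4]), 51.07)
s red 659 mean [ 0.5471 -0.0423  0.0293] zmax 0.036 (array([538.5, -52.7]), array([303.2, 185.5]), 88.22)
s post 245 mean [ 0.8189 -0.4251  0.393 ] zmax 0.413 (array([ 813.5, -429.9]), array([34.8, 36.8]), 63.91)
```

Run:
```python
import cv2
a=cv2.imread('pics/top0.png')[140:250,85:365]; b=cv2.imread('pics/scene0.png')[170:350,190:410]
a=cv2.resize(a,None,fx=2.8,fy=2.8,interpolation=2); cv2.imwrite('pics/topc.png',a)
```

```text
(no output)
```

View pics/topc.png

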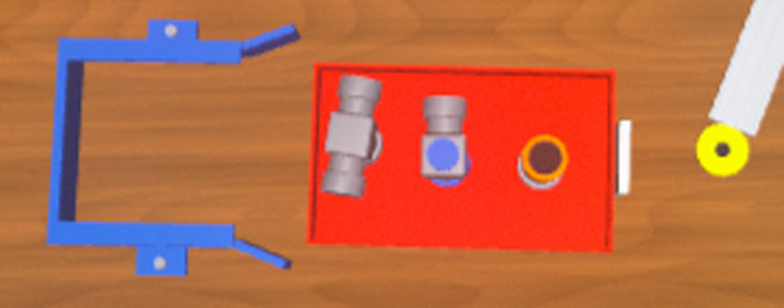

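The crop shows the dock open to the right. The elbow (445,155) has its mouth pointing up in the image (world +x), and the tee is turned at (350,135). Next I'll refine the dock's axis.

Run:
```python
from h import *
D=np.load('top0.npz'); im,P=D['im'],D['P']; H,S,V,X,Y,Z,box=measure(im,P)
dk=(H>100)&(H<130)&(S>120)&(Z>.038)&(Z<.054)
def edges(m,cols):
    o=[]
    for c in cols:
        r=np.where(m[:,c])[0]
        if len(r): o.append((P[r[0],c],P[r[-1],c]))
    return np.array(o)
fits=[]
for n,b in(('far',box(112,168,140,180)),('near',box(112,165,210,245))):
    e=edges(dk&b,range(113,166))
    for k in (0,1):
        p=e[:,k]; ok=np.ones(len(p),bool)
        for _ in range(4):
            f=np.polyfit(p[ok,1],p[ok,0],1); r=abs(p[:,0]-np.polyval(f,p[:,1])); ok=r<.004
        print(n,k,'slope',f[0].round(4),'x at y=.2:',np.polyval(f,.2).round(4),ok.sum()); fits.append(f)
e=edges((dk&box(95,135,162,222)).T,range(165,220))
for k in(0,1): f=np.polyfit(e[:,k,0],e[:,k,1],1); print('stop',k,f[0].round(4),'y at x=.555',np.polyval(f,.555).round(4))
allp=P[dk&box(95,200,140,245)]; print('y range',allp[:,1].min(),allp[:,1].max())
# elbow flat sides
e=edges((box(228,262,168,208)&(Z>.06)&(S<110)).T,range(172,204))
for a in e: print(a[:,:2].round(3).tolist(),end=' ')
```

```text
far 0 slope 0.032 x at y=.2: 0.6539 53
far 1 slope 0.0163 x at y=.2: 0.6359 53
near 0 slope 0.0344 x at y=.2: 0.4723 52
near 1 slope 0.0394 x at y=.2: 0.454 52
stop 0 1.3799 y at x=.555 -0.2279
stop 1 1.5224 y at x=.555 -0.2474
y range 0.1141910811833577 0.3507080760027777
[[0.418, 0.162], [0.402, 0.163]] [[0.427, 0.16], [0.39, 0.16]] [[0.429, 0.158], [0.39, 0.157]] [[0.429, 0.154], [0.39, 0.154]] [[0.429, 0.15], [0.39, 0.151]] [[0.429, 0.149], [0.39, 0.149]] [[0.429, 0.146], [0.39, 0.145]] [[0.429, 0.143], [0.39, 0.143]] [[0.426, 0.141], [0.393, 0.14]] [[0.424, 0.137], [0.393, 0.137]] [[0.424, 0.135], [0.393, 0.134]] [[0.424, 0.132], [0.393, 0.132]] [[0.424, 0.129], [0.393, 0.129]] [[0.424, 0.125], [0.393, 0.127]] [[0.429, 0.123], [0.39, 0.123]] [[0.429, 0.12], [0.39, 0.12]] [[0.429, 0.117], [0.39, 0.117]] [[0.429, 0.115], [0.39, 0.115]] [[0.429, 0.112], [0.39, 0.112]] [[0.429, 0.109], [0.39, 0.109]] [[0.429, 0.107], [0.39, 0.106]] [[0.429, 0.103], [0.39, 0.104]] [[0.429, 0.101], [0.39, 0.1]] [[0.429, 0.098], [0.39, 0.098]] [[0.429, 0.096], [0.39, 0.095]] [[0.429, 0.092], [0.39, 0.092]] [[0.429, 0.09], [0.39, 0.09]] [[0.429, 0.087], [0.39, 0.086]] [[0.429, 0.084], [0.389, 0.084]] [[0.423, 0.082], [0.392, 0.081]]
```

>>> {"name": "send_rows", "arguments": {"rows": [{"xyz":[0,0,0],"roll":-0.09,"hand":45},{"xyz":[0,-15,0],"roll":-0.09,"hand":45},{"xyz":[-16,-33,0],"roll":0,"hand":45},{"xyz":[-16,-33,0],"roll":0,"hand":45},{"xyz":[-16,-33,0],"roll":0,"hand":45}]}}

```text
time: 0.52
ee_pos: [0.1791, 0.4924, 0.2474]
tool_rot: [[-0.999, 0.04, -0.0], [0.04, 0.999, -0.001], [0.0, -0.001, -1.0]]
wrist_force: [0.5, -0.9, 1.0]
width: 0.531
finger_force: 0.0
```

>>> {"name": "send_rows", "arguments": {"rows": [{"xyz":[-16,-33,0],"roll":0,"hand":45},{"xyz":[-16,-33,0],"roll":0,"hand":45},{"xyz":[-16,-33,0],"roll":0,"hand":45},{"xyz":[-16,-33,0],"roll":0,"hand":45},{"xyz":[-16,-33,0],"roll":0,"hand":45}]}}

```text
time: 0.93
ee_pos: [0.2523, 0.3239, 0.2478]
tool_rot: [[-0.999, 0.041, -0.0], [0.041, 0.999, -0.0], [0.0, -0.001, -1.0]]
wrist_force: [0.7, -0.3, 0.2]
width: 0.53
finger_force: 0.0
```

>>> {"name": "send_rows", "arguments": {"rows": [{"xyz":[-16,-33,0],"roll":0,"hand":45},{"xyz":[-16,-33,0],"roll":0,"hand":45},{"xyz":[-16,-33,0],"roll":0,"hand":45},{"xyz":[-16,-33,0],"roll":0,"hand":45},{"xyz":[-16,-33,0],"roll":0,"hand":45}]}}

```text
time: 1.35
ee_pos: [0.3253, 0.1558, 0.2481]
tool_rot: [[-0.999, 0.041, 0.0], [0.041, 0.999, 0.0], [-0.0, 0.0, -1.0]]
wrist_force: [1.4, 0.5, 0.4]
width: 0.529
finger_force: 0.0
```

>>> {"name": "send_rows", "arguments": {"rows": [{"xyz":[-16,-33,0],"roll":0,"hand":45},{"xyz":[-16,-33,0],"roll":0,"hand":45},{"xyz":[-16,-33,0],"roll":0,"hand":45},{"xyz":[-16,-33,0],"roll":0,"hand":45},{"xyz":[-16,-33,0],"roll":0,"hand":45}]}}

```text
time: 1.77
ee_pos: [0.3984, -0.0125, 0.2481]
tool_rot: [[-0.999, 0.042, 0.0], [0.042, 0.999, 0.0], [-0.0, 0.0, -1.0]]
wrist_force: [0.3, 0.5, -1.2]
width: 0.531
finger_force: 0.0
```

>>> {"name": "send_rows", "arguments": {"rows": [{"xyz":[-24,-31,0],"roll":0,"hand":45},{"xyz":[-24,-31,0],"roll":0,"hand":45},{"xyz":[-24,-31,0],"roll":0,"hand":45},{"xyz":[-24,-31,0],"roll":0,"hand":45},{"xyz":[-24,-31,0],"roll":0,"hand":45}]}}

```text
time: 2.18
ee_pos: [0.5122, -0.1723, 0.2476]
tool_rot: [[-0.999, 0.043, -0.001], [0.043, 0.999, 0.001], [0.001, 0.001, -1.0]]
wrist_force: [0.7, 1.3, 0.2]
width: 0.526
finger_force: 0.0
```

>>> {"name": "send_rows", "arguments": {"rows": [{"xyz":[-21,-28,20],"roll":0,"hand":45},{"xyz":[0,0,30],"roll":0,"hand":45},{"xyz":[0,0,30],"roll":0,"hand":45},{"xyz":[0,0,0],"roll":0,"hand":45}]}}

```text
time: 2.52
ee_pos: [0.5268, -0.1976, 0.1605]
tool_rot: [[-0.999, 0.043, -0.013], [0.043, 0.999, 0.007], [0.013, 0.006, -1.0]]
wrist_force: [-1.4, 1.4, -0.8]
width: 0.529
finger_force: 0.0
```

>>> {"name": "send_rows", "arguments": {"rows": [{"xyz":[-6,-8,20],"roll":0,"hand":45},{"xyz":[0,0,30],"roll":0,"hand":45},{"xyz":[0,0,30],"roll":0,"hand":45},{"xyz":[0,0,18],"roll":0,"hand":45},{"xyz":[0,0,0],"roll":0,"hand":45}]}}

```text
time: 2.93
ee_pos: [0.5339, -0.2056, 0.0665]
tool_rot: [[-0.999, 0.041, -0.008], [0.041, 0.999, 0.004], [0.008, 0.004, -1.0]]
wrist_force: [-1.0, 0.4, -0.2]
width: 0.526
finger_force: 0.0
```

>>> {"name": "send_rows", "arguments": {"rows": [{"xyz":[0,0,0],"roll":0,"hand":5},{"xyz":[0,0,0],"roll":0,"hand":5},{"xyz":[0,0,0],"roll":0,"hand":5},{"xyz":[0,0,0],"roll":0,"hand":5},{"xyz":[0,0,0],"roll":0,"hand":5}]}}

```text
time: 3.35
ee_pos: [0.5393, -0.2082, 0.0733]
tool_rot: [[-0.999, 0.042, 0.004], [0.042, 0.999, -0.002], [-0.004, -0.001, -1.0]]
wrist_force: [-1.3, 2.4, 7.7]
width: 0.099
finger_force: 61.3
```

>>> {"name": "send_rows", "arguments": {"rows": [{"xyz":[0,0,0],"roll":0,"hand":5},{"xyz":[0,0,0],"roll":0,"hand":5}]}}

```text
time: 3.52
ee_pos: [0.5393, -0.2082, 0.0733]
tool_rot: [[-0.999, 0.042, 0.004], [0.042, 0.999, -0.002], [-0.004, -0.001, -1.0]]
wrist_force: [-1.6, 2.2, 6.2]
width: 0.102
finger_force: 61.4
```

>>> {"name": "send_rows", "arguments": {"rows": [{"xyz":[0,3,0],"roll":0,"hand":5},{"xyz":[-0.5,6,0],"roll":0,"hand":5},{"xyz":[-1,8,0],"roll":0,"hand":5},{"xyz":[-1,10,0],"roll":0,"hand":5},{"xyz":[-1,10,0],"roll":0,"hand":5}]}}

```text
time: 3.93
ee_pos: [0.5446, -0.1746, 0.0733]
tool_rot: [[-0.999, 0.041, 0.005], [0.041, 0.999, -0.008], [-0.005, -0.008, -1.0]]
wrist_force: [-1.0, -7.4, 3.6]
width: 0.1
finger_force: 61.1
```

>>> {"name": "send_rows", "arguments": {"rows": [{"xyz":[-1,10,0],"roll":0,"hand":5},{"xyz":[-1,10,0],"roll":0,"hand":5},{"xyz":[-0.5,8,0],"roll":0,"hand":5},{"xyz":[0,4,0],"roll":0,"hand":5},{"xyz":[0,0,0],"roll":0,"hand":5}]}}

```text
time: 4.35
ee_pos: [0.5487, -0.1412, 0.0733]
tool_rot: [[-0.999, 0.04, 0.006], [0.04, 0.999, -0.006], [-0.006, -0.006, -1.0]]
wrist_force: [1.1, -4.8, 5.2]
width: 0.101
finger_force: 61.2
```

Run:
```python
from h import *
im,d,P,T=look('top'); np.savez('top1',im=im,d=d,P=P)
cv2.imwrite('pics/top1.png',cv2.cvtColor(cv2.resize(im[130:260,85:345],None,fx=3,fy=3),cv2.COLOR_RGB2BGR))
H,S,V,X,Y,Z,box=measure(im,P)
m=((H<6)|(H>174))&(S>150)&box(140,320,150,240)&(Z<.036); p=P[m]; print(rect(p[np.isfinite(p).all(1)]))
print(env.read_state()['ee_pos'])
```

```text
(array([547.7,  18.9]), array([305.9, 179.4]), 87.88)
[ 0.54862431 -0.14115451  0.07321739]
```

View pics/top1.png

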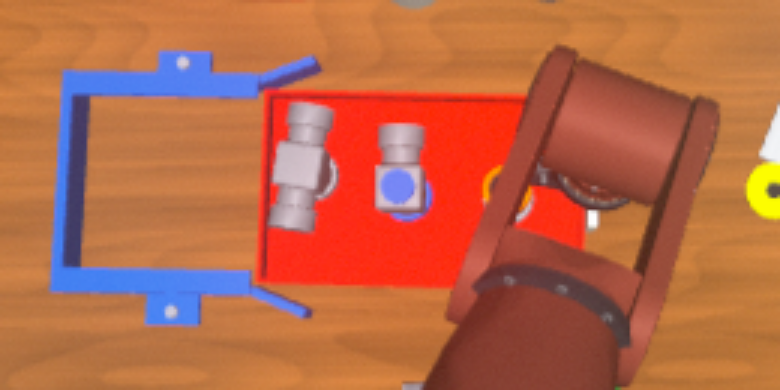

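The tray front edge (263, 90–280) sits centred between the rails (97 and 268), and all fittings are standing. I'll carry on sliding along the dock's axis.

>>> {"name": "send_rows", "arguments": {"rows": [{"xyz":[0,4,0],"roll":0,"hand":5},{"xyz":[0,8,0],"roll":0,"hand":5},{"xyz":[0.1,10,0],"roll":0,"hand":5},{"xyz":[0.1,10,0],"roll":0,"hand":5},{"xyz":[0.1,10,0],"roll":0,"hand":5}]}}

```text
time: 4.82
ee_pos: [0.5503, -0.1003, 0.0732]
tool_rot: [[-0.999, 0.041, 0.006], [0.041, 0.999, -0.007], [-0.006, -0.007, -1.0]]
wrist_force: [-0.3, -8.4, 5.2]
width: 0.1
finger_force: 61.2
```

>>> {"name": "send_rows", "arguments": {"rows": [{"xyz":[0.1,10,0],"roll":0,"hand":5},{"xyz":[0.1,10,0],"roll":0,"hand":5},{"xyz":[0.1,10,0],"roll":0,"hand":5},{"xyz":[0.1,10,0],"roll":0,"hand":5},{"xyz":[0.1,10,0],"roll":0,"hand":5}]}}

```text
time: 5.23
ee_pos: [0.552, -0.05, 0.0733]
tool_rot: [[-0.999, 0.041, 0.006], [0.04, 0.999, -0.007], [-0.006, -0.006, -1.0]]
wrist_force: [-0.4, -8.7, 5.3]
width: 0.096
finger_force: 61.3
```

>>> {"name": "send_rows", "arguments": {"rows": [{"xyz":[0.1,10,0],"roll":0,"hand":5},{"xyz":[0.1,10,0],"roll":0,"hand":5},{"xyz":[0.1,10,0],"roll":0,"hand":5},{"xyz":[0.1,10,0],"roll":0,"hand":5},{"xyz":[0.1,8,0],"roll":0,"hand":5}]}}

```text
time: 5.65
ee_pos: [0.5535, -0.0017, 0.0733]
tool_rot: [[-0.999, 0.04, 0.006], [0.04, 0.999, -0.006], [-0.006, -0.006, -1.0]]
wrist_force: [-0.1, -10.5, 6.6]
width: 0.1
finger_force: 61.4
```

>>> {"name": "send_rows", "arguments": {"rows": [{"xyz":[0,6,0],"roll":0,"hand":5},{"xyz":[0,5,0],"roll":0,"hand":5},{"xyz":[0,4,0],"roll":0,"hand":5},{"xyz":[0,4,0],"roll":0,"hand":5},{"xyz":[0,4,0],"roll":0,"hand":5}]}}

```text
time: 6.07
ee_pos: [0.5544, 0.0208, 0.0732]
tool_rot: [[-0.999, 0.04, 0.006], [0.04, 0.999, -0.006], [-0.006, -0.006, -1.0]]
wrist_force: [-0.6, -10.6, 6.0]
width: 0.099
finger_force: 61.5
```

>>> {"name": "send_rows", "arguments": {"rows": [{"xyz":[0,3,0],"roll":0,"hand":5},{"xyz":[0,3,0],"roll":0,"hand":5},{"xyz":[0,3,0],"roll":0,"hand":5},{"xyz":[0,0,0],"roll":0,"hand":5}]}}

```text
time: 6.4
ee_pos: [0.5548, 0.0303, 0.0733]
tool_rot: [[-0.999, 0.04, 0.006], [0.04, 0.999, -0.005], [-0.006, -0.005, -1.0]]
wrist_force: [-0.5, -8.5, 6.8]
width: 0.099
finger_force: 61.5
```

>>> {"name": "send_rows", "arguments": {"rows": [{"xyz":[0,3,0],"roll":0,"hand":5},{"xyz":[0,2,0],"roll":0,"hand":5},{"xyz":[0,0,0],"roll":0,"hand":5}]}}

```text
time: 6.65
ee_pos: [0.5556, 0.0324, 0.0732]
tool_rot: [[-0.999, 0.038, 0.007], [0.038, 0.999, -0.011], [-0.007, -0.011, -1.0]]
wrist_force: [0.5, -16.8, 6.0]
width: 0.099
finger_force: 61.4
```

>>> {"name": "send_rows", "arguments": {"rows": [{"xyz":[0,2,0],"roll":0,"hand":5},{"xyz":[0,2,0],"roll":0,"hand":5},{"xyz":[0,0,0],"roll":0,"hand":5}]}}

```text
time: 6.9
ee_pos: [0.5568, 0.0328, 0.0733]
tool_rot: [[-0.999, 0.037, 0.009], [0.036, 0.999, -0.018], [-0.01, -0.017, -1.0]]
wrist_force: [3.6, -27.3, 2.5]
width: 0.097
finger_force: 61.3
```

>>> {"name": "send_rows", "arguments": {"rows": [{"xyz":[0,0,0],"roll":0,"hand":45},{"xyz":[0,0,0],"roll":0,"hand":45},{"xyz":[0,0,0],"roll":0,"hand":45},{"xyz":[0,0,-20],"roll":0,"hand":45},{"xyz":[0,0,-35],"roll":0,"hand":45}]}}

```text
time: 7.32
ee_pos: [0.5475, 0.0429, 0.1208]
tool_rot: [[-0.999, 0.041, -0.012], [0.041, 0.999, 0.001], [0.012, 0.001, -1.0]]
wrist_force: [-1.2, 0.1, -0.1]
width: 0.525
finger_force: 0.0
```

>>> {"name": "send_rows", "arguments": {"rows": [{"xyz":[0,-20,-35],"roll":0,"hand":85},{"xyz":[0,-35,-20],"roll":0,"hand":85},{"xyz":[0,-35,0],"roll":0,"hand":85},{"xyz":[0,-20,0],"roll":0,"hand":85}]}}

```text
time: 7.65
ee_pos: [0.5492, -0.0699, 0.1831]
tool_rot: [[-0.999, 0.041, 0.005], [0.041, 0.999, -0.002], [-0.005, -0.002, -1.0]]
wrist_force: [-0.2, 0.1, 0.2]
width: 0.994
finger_force: 0.0
```

Run:
```python
from h import *
for n in('top','scene'):
    im,d,P,T=look(n); np.savez(n+'2',im=im,d=d,P=P); 
    if n=='top': A=cv2.resize(im[135:245,85:285],None,fx=3,fy=3)
    else: B=cv2.resize(im[190:310,240:400],None,fx=3,fy=3)
    H,S,V,X,Y,Z,box=measure(im,P)
    ok=np.isfinite(Z)
    red=((H<6)|(H>174))&(S>150)&(X>.4)&(X<.7)&(Y>-.02)&(Y<.36)&(Z<.036)&ok
    print(n,'tray',rect(P[red]))
    cap=(H>100)&(H<130)&(S>120)&(Z>.08)&(Z<.11)&ok&(X>.5)&(X<.6)&(Y>.1)&(Y<.3)
    print('cap',P[cap].mean(0).round(4),cap.sum())
    c=P[cap].mean(0)
    g=(abs(X-c[0]-.02)<.07)&(abs(Y-c[1])<.035)&(Z>.058)&(Z<.11)&ok
    print('elbow',rect(P[g]),P[g].mean(0).round(4))
    for lo,hi in((-.02,0.02),(.02,.04),(.04,.065)):
        q=P[g&(X-c[0]>lo)&(X-c[0]<hi)]; print(lo,len(q),'ymid',(np.percentile(q[:,1],[3,50,97])).round(4))
    print('xmax',np.percentile(P[g][:,0],99))
cv2.imwrite('pics/two2.png',cv2.cvtColor(A,cv2.COLOR_RGB2BGR)); cv2.imwrite('pics/sc2.png',cv2.cvtColor(B,cv2.COLOR_RGB2BGR))
s=env.read_state(); print(s['ee_pos'],s['tool_rot'])
```

```text
top tray (array([555.2, 190.3]), array([300.1, 179.2]), 89.17)
cap [0.5502 0.2044 0.0978] 85
elbow (array([568.6, 203.4]), array([76.3, 41.1]), 0.88) [0.5655 0.2006 0.0889]
-0.02 292 ymid [0.1838 0.1988 0.223 ]
0.02 104 ymid [0.187  0.2006 0.2194]
0.04 97 ymid [0.1842 0.1986 0.2206]
xmax 0.6062482152928027
scene tray (array([568.7, 177.7]), array([311.6, 255.4]), 87.68)
cap [0.5504 0.2048 0.0989] 83
elbow (array([570.2, 203.4]), array([42.4, 78.5]), 88.79) [0.5754 0.2069 0.0876]
-0.02 289 ymid [0.1845 0.2097 0.2247]
0.02 95 ymid [0.1881 0.2085 0.2217]
0.04 207 ymid [0.186  0.2056 0.2228]
xmax 0.6085282746475985
[ 0.54786241 -0.06994378  0.18096975] [[-9.98999693e-01  4.47058365e-02  1.00058898e-03]
 [ 4.47052680e-02  9.99000049e-01 -5.83484614e-04]
 [-1.02567361e-03 -5.38169352e-04 -9.99999329e-01]]
```

View pics/two2.png

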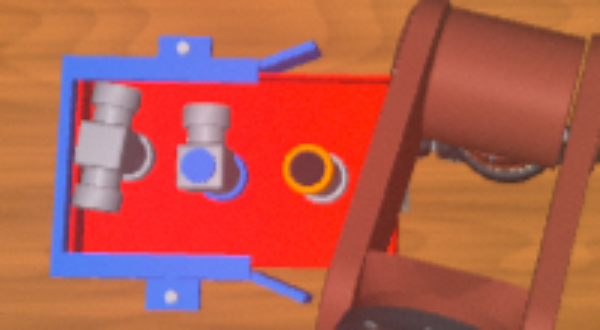

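View pics/sc2.png

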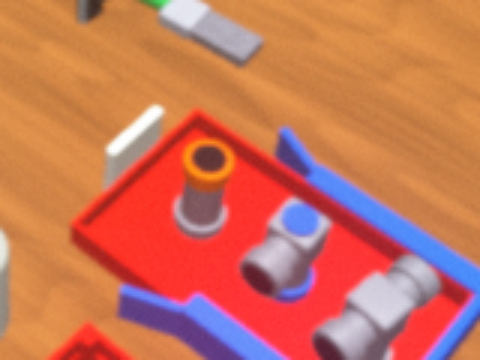

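The tray is home against the stop with all three fittings upright. The elbow's body is at about (0.550, 0.204), with its mouth along world +x (yaw about 0). I'm moving above it with the fingers partly open, because the tee is close.

>>> {"name": "send_rows", "arguments": {"rows": [{"xyz":[-1,24,0],"roll":-0.045,"hand":62},{"xyz":[-1,36,0],"roll":0,"hand":62},{"xyz":[0,36,0],"roll":0,"hand":62},{"xyz":[0,36,0],"roll":0,"hand":62},{"xyz":[0,36,0],"roll":0,"hand":62}]}}

```text
time: 8.17
ee_pos: [0.5491, 0.103, 0.1796]
tool_rot: [[-1.0, -0.004, -0.002], [-0.004, 1.0, 0.001], [0.002, 0.001, -1.0]]
wrist_force: [0.2, 0.7, -0.8]
width: 0.726
finger_force: 0.0
```

>>> {"name": "send_rows", "arguments": {"rows": [{"xyz":[0,36,0],"roll":0,"hand":62},{"xyz":[0,36,0],"roll":0,"hand":62},{"xyz":[0,24,0],"roll":0,"hand":62},{"xyz":[0,10,0],"roll":0,"hand":62},{"xyz":[0,0,0],"roll":0,"hand":62}]}}

```text
time: 8.58
ee_pos: [0.5487, 0.2092, 0.1797]
tool_rot: [[-1.0, -0.008, -0.001], [-0.008, 1.0, 0.001], [0.001, 0.001, -1.0]]
wrist_force: [0.2, -0.5, -0.2]
width: 0.726
finger_force: 0.0
```

>>> {"name": "send_rows", "arguments": {"rows": [{"xyz":[0,0,0],"roll":0,"hand":62},{"xyz":[0,0,0],"roll":0,"hand":62}]}}

```text
time: 8.75
ee_pos: [0.5496, 0.2052, 0.1799]
tool_rot: [[-1.0, -0.003, -0.001], [-0.003, 1.0, -0.001], [0.001, -0.001, -1.0]]
wrist_force: [-0.7, -0.3, 0.5]
width: 0.722
finger_force: 0.0
```

>>> {"name": "send_rows", "arguments": {"rows": [{"xyz":[0,0,20],"roll":0,"hand":62},{"xyz":[0,0,30],"roll":0,"hand":62},{"xyz":[0,0,30],"roll":0,"hand":62},{"xyz":[0,0,18],"roll":0,"hand":62},{"xyz":[0,0,10],"roll":0,"hand":62}]}}

```text
time: 9.17
ee_pos: [0.5478, 0.2036, 0.0689]
tool_rot: [[-1.0, -0.001, -0.006], [-0.001, 1.0, -0.002], [0.006, -0.002, -1.0]]
wrist_force: [-0.9, -0.5, 0.6]
width: 0.727
finger_force: 0.0
```

>>> {"name": "send_rows", "arguments": {"rows": [{"xyz":[0,0,0],"roll":0,"hand":62},{"xyz":[0,0,0],"roll":0,"hand":62},{"xyz":[0,0,0],"roll":0,"hand":62}]}}

```text
time: 9.42
ee_pos: [0.5517, 0.2058, 0.0741]
tool_rot: [[-1.0, -0.002, 0.003], [-0.002, 1.0, 0.001], [-0.003, 0.001, -1.0]]
wrist_force: [0.2, 0.4, 0.1]
width: 0.728
finger_force: 0.0
```

>>> {"name": "send_rows", "arguments": {"rows": [{"xyz":[1,-1,4],"roll":0,"hand":62},{"xyz":[0,0,0],"roll":0,"hand":30},{"xyz":[0,0,0],"roll":0,"hand":30},{"xyz":[0,0,0],"roll":0,"hand":30},{"xyz":[0,0,0],"roll":0,"hand":30}]}}

```text
time: 9.83
ee_pos: [0.5495, 0.205, 0.0693]
tool_rot: [[-1.0, -0.004, 0.001], [-0.004, 1.0, -0.0], [-0.001, -0.0, -1.0]]
wrist_force: [-1.2, -0.8, 4.5]
width: 0.483
finger_force: 60.0
```

>>> {"name": "send_rows", "arguments": {"rows": [{"xyz":[0,0,0],"roll":0,"hand":30},{"xyz":[0,0,-8],"roll":0,"hand":30},{"xyz":[0,0,-14],"roll":0,"hand":30},{"xyz":[0,0,-12],"roll":0,"hand":30},{"xyz":[0,0,0],"roll":0,"hand":30}]}}

```text
time: 10.25
ee_pos: [0.551, 0.2057, 0.1051]
tool_rot: [[-1.0, -0.003, 0.005], [-0.003, 1.0, 0.001], [-0.005, 0.001, -1.0]]
wrist_force: [1.0, -0.1, -0.6]
width: 0.483
finger_force: 60.5
```

>>> {"name": "send_rows", "arguments": {"rows": [{"xyz":[0,0,0],"roll":0,"hand":30}]}}

```text
time: 10.33
ee_pos: [0.5499, 0.2053, 0.1033]
tool_rot: [[-1.0, -0.003, 0.002], [-0.003, 1.0, 0.001], [-0.002, 0.001, -1.0]]
wrist_force: [-0.4, -0.4, -1.7]
width: 0.484
finger_force: 60.5
```

Gripped (60 N) and lifted 34 mm. Since the tool can't tilt, I'll pivot the elbow in the pads by dragging its foot against the fixed dock lip on the robot's side.

>>> {"name": "send_rows", "arguments": {"rows": [{"xyz":[8,0,0],"roll":0,"hand":30},{"xyz":[14,0,0],"roll":0,"hand":30},{"xyz":[14,0,0],"roll":0,"hand":30},{"xyz":[8,0,0],"roll":0,"hand":30},{"xyz":[4,0,0],"roll":0,"hand":30}]}}

```text
time: 10.75
ee_pos: [0.4984, 0.2046, 0.1009]
tool_rot: [[-1.0, -0.004, -0.003], [-0.004, 1.0, -0.001], [0.003, -0.001, -1.0]]
wrist_force: [0.0, 0.7, -1.8]
width: 0.482
finger_force: 60.5
```

>>> {"name": "send_rows", "arguments": {"rows": [{"xyz":[4,0,0],"roll":0,"hand":30},{"xyz":[4,0,0],"roll":0,"hand":30},{"xyz":[4,0,0],"roll":0,"hand":30}]}}

```text
time: 11.0
ee_pos: [0.4941, 0.2047, 0.1039]
tool_rot: [[-1.0, -0.004, 0.013], [-0.004, 1.0, 0.0], [-0.013, 0.0, -1.0]]
wrist_force: [11.8, -1.4, -4.5]
width: 0.488
finger_force: 61.7
```

>>> {"name": "send_rows", "arguments": {"rows": [{"xyz":[4,0,0],"roll":0,"hand":30},{"xyz":[4,0,0],"roll":0,"hand":30}]}}

```text
time: 11.17
ee_pos: [0.4881, 0.2045, 0.1053]
tool_rot: [[-1.0, -0.004, 0.017], [-0.004, 1.0, 0.0], [-0.017, 0.0, -1.0]]
wrist_force: [9.6, -2.9, -0.9]
width: 0.482
finger_force: 62.1
```

>>> {"name": "send_rows", "arguments": {"rows": [{"xyz":[4,0,0],"roll":0,"hand":30},{"xyz":[4,0,0],"roll":0,"hand":30},{"xyz":[4,0,0],"roll":0,"hand":30},{"xyz":[4,0,0],"roll":0,"hand":30},{"xyz":[0,0,0],"roll":0,"hand":30}]}}

```text
time: 11.58
ee_pos: [0.4727, 0.2046, 0.1064]
tool_rot: [[-1.0, -0.004, 0.018], [-0.004, 1.0, 0.0], [-0.018, 0.0, -1.0]]
wrist_force: [8.7, -3.4, 0.8]
width: 0.489
finger_force: 62.4
```

Run:
```python
from h import *
im,d,P,T=look('scene'); np.savez('scene3',im=im,d=d,P=P)
cv2.imwrite('pics/sc3.png',cv2.cvtColor(cv2.resize(im[150:300,230:430],None,fx=3,fy=3),cv2.COLOR_RGB2BGR))
s=env.read_state(); print(s['ee_pos'],s['wrist_force'],s['tool_rot'][:,2])
```

```text
[0.47273287 0.20462352 0.10641172] [ 7.95988177 -3.11039352  0.60304753] [ 1.78447328e-02  5.02494964e-04 -9.99840644e-01]
```

View pics/sc3.png

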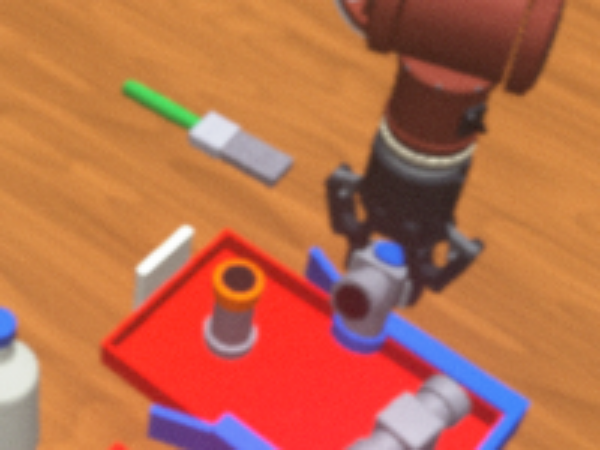

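The picture shows the elbow in the gripper at (370,300), mouth tipping upwards and foot held against the lip. The pivot is working, so a little more and then I'll back off and lift.

>>> {"name": "send_rows", "arguments": {"rows": [{"xyz":[4,0,0],"roll":0,"hand":30},{"xyz":[3,0,0],"roll":0,"hand":30},{"xyz":[0,0,0],"roll":0,"hand":30}]}}

```text
time: 11.88
ee_pos: [0.4658, 0.2049, 0.1063]
tool_rot: [[-1.0, -0.004, 0.018], [-0.004, 1.0, 0.001], [-0.018, 0.001, -1.0]]
wrist_force: [9.1, -2.9, 0.4]
width: 0.485
finger_force: 62.2
```

>>> {"name": "send_rows", "arguments": {"rows": [{"xyz":[-10,0,0],"roll":0,"hand":30},{"xyz":[-20,0,0],"roll":0,"hand":30},{"xyz":[-20,0,-10],"roll":0,"hand":30},{"xyz":[-10,0,-30],"roll":0,"hand":30},{"xyz":[0,0,-36],"roll":0,"hand":30}]}}

```text
time: 12.3
ee_pos: [0.5177, 0.2041, 0.1759]
tool_rot: [[-1.0, -0.002, -0.007], [-0.002, 1.0, -0.001], [0.007, -0.001, -1.0]]
wrist_force: [-0.4, -0.5, -2.0]
width: 0.479
finger_force: 61.9
```

>>> {"name": "send_rows", "arguments": {"rows": [{"xyz":[0,0,-36],"roll":0,"hand":30},{"xyz":[0,0,-24],"roll":0,"hand":30},{"xyz":[0,0,-10],"roll":0,"hand":30},{"xyz":[0,0,0],"roll":0,"hand":30},{"xyz":[0,0,0],"roll":0,"hand":30}]}}

```text
time: 12.72
ee_pos: [0.5175, 0.2048, 0.2472]
tool_rot: [[-1.0, -0.003, -0.002], [-0.003, 1.0, -0.0], [0.002, -0.0, -1.0]]
wrist_force: [-0.2, 0.2, -3.2]
width: 0.488
finger_force: 61.9
```

```bash
cat >> h.py <<'E'
def elbow(name='scene'):
    im,d,P,T=look(name); s=env.read_state(); g=s['ee_pos']; H,S,V,X,Y,Z,box=measure(im,P)
    near=np.isfinite(Z)&(np.linalg.norm(P-g,axis=-1)<.12)
    b=near&(H>100)&(H<130)&(S>110)
    hi=P[b&(Z>g[2]+.005)]; lo=P[b&(Z<g[2]-.03)]
    print('tcp',g.round(4),'cap',len(hi),hi.mean(0).round(4),'foot',len(lo),lo.mean(0).round(4),lo.min(0).round(3),lo.max(0).round(3))
    return im,d,P,T,s,near,hi,lo
E
python3 - <<'E'
from h import *
im,d,P,T,s,near,hi,lo=elbow(); np.savez('scene4',im=im,d=d,P=P)
v,u=np.where(near); a,b=max(v.min()-5,0),v.max()+5; c,e=u.min()-5,u.max()+5
cv2.imwrite('pics/sc4.png',cv2.cvtColor(cv2.resize(im[a:b,c:e],None,fx=6,fy=6),cv2.COLOR_RGB2BGR)); print(a,b,c,e)
E
```

```text
tcp [0.5166 0.2045 0.2458] cap 66 [0.5191 0.2069 0.2806] foot 150 [0.5606 0.2087 0.2057] [0.533 0.184 0.196] [0.571 0.228 0.215]
167 250 331 401
```

View pics/sc4.png

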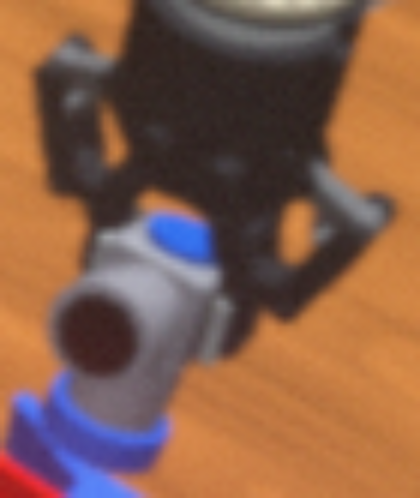

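The elbow is held with its mouth up. Its foot's front lower edge is at (.566, .196), which fits a tilt of about 25°. A quick least-squares estimate of tilt and centre follows.

```bash
cat >> h.py <<'E'
from scipy.optimize import least_squares
def fit(P,im,g,psi,hi,lo):
    a=np.array([np.cos(psi),np.sin(psi),0]); l=np.array([-np.sin(psi),np.cos(psi),0]); up=np.array([0,0,1.])
    def f(q):
        th=q[3]; c=g+q[:3]; ex=np.cos(th)*a+np.sin(th)*up; ez=-np.sin(th)*a+np.cos(th)*up
        A=lo-c; B=hi-c
        side=np.hypot(A@ex,A@l)-.022; 
        r=np.concatenate([side*1000, ((B@ez)-.026)*1000])
        return np.r_[r, q[:3]*1000/4]
    r=least_squares(f,[0,0,0,.4],loss='soft_l1'); 
    print('offset body-tcp mm',(r.x[:3]*1000).round(1),'tilt deg',np.degrees(r.x[3]).round(1),'cost',(r.cost/len(r.fun)).round(2))
    n=np.linalg.svd(hi-hi.mean(0))[2][2]; n*=np.sign(n[2]); print('cap normal tilt',np.degrees(np.arctan2(-(n@a),n[2])).round(1),'side',np.degrees(np.arcsin(n@l)).round(1))
E
python3 - <<'E'
from h import *
D=np.load('scene4.npz'); im,P=D['im'],D['P']; g=np.array([.5166,.2045,.2458]); H,S,V,X,Y,Z,box=measure(im,P)
near=np.isfinite(Z)&(np.linalg.norm(P-g,axis=-1)<.12); b=near&(H>100)&(H<130)&(S>110)
hi=P[b&(Z>g[2]+.005)]; lo=P[b&(Z<g[2]-.03)]; fit(P,im,g,0,hi,lo)
# mouth: dark pixels in front
m=near&(X>g[0]+.015)&(abs(Y-g[1])<.03)&(Z>g[2]-.02); p=P[m]; print('front',p[:,0].max(),np.percentile(p[:,2],[1,50,99]))
q=p[(p[:,0]>np.percentile(p[:,0],60))]; print(q.mean(0).round(4),q.min(0).round(3),q.max(0).round(3))
n=near&(abs(Y-g[1])<.008); q=P[n]; o=np.argsort(-q[:,2]); print((q[o][::4,[0,2]]*1000).round(0).astype(int).tolist())
E
```

```text
offset body-tcp mm [2.8 0.7 4. ] tilt deg 27.6 cost 1.27
cap normal tilt 38.8 side -9.4
front 0.5819769548259908 [0.2276754  0.27895715 0.33945357]
[0.5739 0.2064 0.2747] [0.564 0.185 0.253] [0.582 0.226 0.292]
[[536, 338], [535, 334], [531, 334], [531, 332], [529, 331], [531, 329], [528, 328], [530, 326], [527, 323], [527, 321], [529, 319], [530, 318], [529, 316], [532, 314], [530, 312], [530, 311], [528, 306], [529, 306], [567, 292], [564, 291], [564, 291], [569, 291], [560, 290], [559, 289], [567, 288], [568, 288], [569, 287], [568, 287], [552, 286], [569, 286], [549, 285], [572, 284], [573, 283], [528, 282], [570, 282], [573, 281], [525, 281], [570, 280], [571, 280], [574, 280], [521, 279], [518, 279], [573, 279], [574, 279], [528, 279], [514, 279], [534, 278], [542, 278], [573, 278], [573, 277], [535, 277], [572, 277], [536, 277], [576, 276], [537, 276], [510, 276], [575, 275], [509, 275], [538, 274], [507, 274], [575, 273], [577, 273], [574, 272], [576, 271], [500, 271], [577, 269], [576, 268], [580, 266], [579, 266], [577, 265], [580, 262], [579, 261], [582, 260], [579, 259], [580, 257], [581, 256], [556, 228], [556, 224], [556, 222], [557, 220], [555, 219], [555, 217], [557, 216], [564, 215], [565, 214], [558, 213], [566, 212], [558, 212], [565, 212], [566, 211], [560, 210], [566, 209], [565, 208], [566, 206], [568, 204], [567, 203], [569, 202], [569, 200], [569, 199]]
```

>>> {"name": "send_rows", "arguments": {"rows": [{"xyz":[0,-10,0],"roll":0,"hand":30},{"xyz":[0,-22,0],"roll":0,"hand":30},{"xyz":[0,-32,0],"roll":0,"hand":30},{"xyz":[0,-32,0],"roll":0,"hand":30},{"xyz":[0,-32,0],"roll":0,"hand":30}]}}

```text
time: 13.18
ee_pos: [0.5166, 0.0752, 0.2455]
tool_rot: [[-1.0, -0.004, -0.005], [-0.004, 1.0, -0.001], [0.005, -0.001, -1.0]]
wrist_force: [0.5, -0.4, -2.2]
width: 0.483
finger_force: 61.9
```

>>> {"name": "send_rows", "arguments": {"rows": [{"xyz":[0,-32,0],"roll":0,"hand":30},{"xyz":[0,-32,0],"roll":0,"hand":30},{"xyz":[0,-32,0],"roll":0,"hand":30},{"xyz":[0,-32,0],"roll":0,"hand":30},{"xyz":[0,-32,0],"roll":0,"hand":30}]}}

```text
time: 13.6
ee_pos: [0.517, -0.0849, 0.2457]
tool_rot: [[-1.0, -0.003, -0.005], [-0.003, 1.0, 0.001], [0.005, 0.001, -1.0]]
wrist_force: [0.4, 0.7, -2.3]
width: 0.483
finger_force: 61.9
```

>>> {"name": "send_rows", "arguments": {"rows": [{"xyz":[0,-32,0],"roll":0,"hand":30},{"xyz":[0,-32,0],"roll":0,"hand":30},{"xyz":[0,-32,0],"roll":0,"hand":30},{"xyz":[0,-32,0],"roll":0,"hand":30},{"xyz":[0,-32,0],"roll":0,"hand":30}]}}

```text
time: 14.02
ee_pos: [0.5175, -0.2445, 0.2455]
tool_rot: [[-1.0, -0.003, -0.004], [-0.003, 1.0, 0.002], [0.004, 0.002, -1.0]]
wrist_force: [1.1, -0.3, -1.5]
width: 0.483
finger_force: 61.9
```

>>> {"name": "send_rows", "arguments": {"rows": [{"xyz":[0,-32,0],"roll":0,"hand":30},{"xyz":[0,-20,0],"roll":0,"hand":30},{"xyz":[0,-10,0],"roll":0,"hand":30},{"xyz":[0,0,0],"roll":0,"hand":30},{"xyz":[0,0,0],"roll":0,"hand":30}]}}

```text
time: 14.43
ee_pos: [0.5187, -0.3044, 0.2465]
tool_rot: [[-1.0, -0.002, -0.003], [-0.002, 1.0, 0.003], [0.003, 0.003, -1.0]]
wrist_force: [0.6, 0.1, -2.5]
width: 0.482
finger_force: 61.9
```

>>> {"name": "send_rows", "arguments": {"rows": [{"xyz":[0,0,0],"roll":0.08,"hand":30},{"xyz":[0,0,0],"roll":0.08,"hand":30},{"xyz":[0,0,0],"roll":0.08,"hand":30},{"xyz":[0,0,0],"roll":0.08,"hand":30},{"xyz":[0,0,0],"roll":0.076,"hand":30}]}}

```text
time: 14.85
ee_pos: [0.5196, -0.3027, 0.2477]
tool_rot: [[-0.923, 0.384, -0.001], [0.384, 0.923, 0.002], [0.002, 0.001, -1.0]]
wrist_force: [-0.5, 0.4, -1.4]
width: 0.483
finger_force: 61.9
```

>>> {"name": "send_rows", "arguments": {"rows": [{"xyz":[0,0,0],"roll":0,"hand":30},{"xyz":[0,0,0],"roll":0,"hand":30}]}}

```text
time: 15.02
ee_pos: [0.5197, -0.3033, 0.2479]
tool_rot: [[-0.925, 0.379, -0.001], [0.379, 0.925, 0.001], [0.001, 0.001, -1.0]]
wrist_force: [0.5, 0.5, -1.8]
width: 0.486
finger_force: 61.9
```

>>> {"name": "send_rows", "arguments": {"rows": [{"xyz":[-8,0,4],"roll":0.01,"hand":30},{"xyz":[-8,0,4],"roll":0,"hand":30},{"xyz":[-5,-0.7,4],"roll":0,"hand":30},{"xyz":[0,0,0],"roll":0,"hand":30},{"xyz":[0,0,0],"roll":0,"hand":30}]}}

```text
time: 15.43
ee_pos: [0.5388, -0.3139, 0.2352]
tool_rot: [[-0.92, 0.392, -0.002], [0.392, 0.92, 0.001], [0.002, 0.0, -1.0]]
wrist_force: [0.6, 0.1, -1.7]
width: 0.482
finger_force: 61.9
```

Run:
```python
from h import *
im,d,P,T,s,near,hi,lo=elbow(); g=s['ee_pos']; psi=np.radians(-22.75); fit(P,im,g,psi,hi,lo)
F=np.array([.5437,-.3136,.240]); a=np.array([np.cos(psi),np.sin(psi),0]); l=np.array([-np.sin(psi),np.cos(psi),0])
Q=P[near]-F; L=Q@l; A=Q@a; Zz=Q[:,2]
k=abs(L)<.008; o=np.argsort(-Zz[k]); print((np.c_[A,Zz][k][o][::4]*1000).round().astype(int).tolist())
m=(A>.02)&(abs(L)<.04)&(Zz<.07)&(Zz>-.03); print('lateral of mouth pipe',np.percentile(L[m],[2,50,98]).round(4),'foot lat',np.percentile((lo-F)@l,[2,98]).round(4),'expected mouth',(56*np.cos(.436)).round(1),(56*np.sin(.436)).round(1))
v,u=np.where(near); cv2.imwrite('pics/sc5.png',cv2.cvtColor(cv2.resize(im[60:280,50:300],None,fx=2.4,fy=2.4),cv2.COLOR_RGB2BGR)); print(s['tool_rot'].round(3).tolist())
im,d,P,T=look('top'); H,S,V,X,Y,Z,box=measure(im,P)
red=((H<6)|(H>174))&(S>150)&(X>.4)&(X<.7)&(Y>-.02)&(Y<.36)&(Z<.036)&np.isfinite(Z); print('tray',rect(P[red]))
cv2.imwrite('pics/top5.png',cv2.cvtColor(im,cv2.COLOR_RGB2BGR))
```

```text
tcp [ 0.5387 -0.3139  0.2356] cap 0 [nan nan nan] foot 77 [ 0.576  -0.3132  0.1924] [ 0.549 -0.338  0.182] [ 0.588 -0.299  0.203]
offset body-tcp mm [ 1.5 -0.4  0.8] tilt deg 27.9 cost 1.07
cap normal tilt -0.0 side 0.0
[[7, 90], [6, 75], [45, 40], [36, 38], [39, 37], [39, 36], [38, 35], [29, 34], [48, 33], [31, 31], [51, 29], [13, 28], [4, 27], [10, 27], [9, 26], [25, 25], [20, 24], [16, 24], [52, 23], [54, 21], [56, 18], [57, 13], [58, 7], [43, -2], [27, -12], [25, -19], [29, -22], [32, -25], [26, -29], [35, -33], [39, -37], [39, -40], [41, -41], [36, -43], [45, -45], [43, -48], [46, -52], [1, -57]]
lateral of mouth pipe [-0.0165  0.0098  0.02  ] foot lat [-0.0063  0.0222] expected mouth 50.8 23.6
[[-0.92, 0.392, -0.001], [0.392, 0.92, 0.001], [0.001, 0.0, -1.0]]
tray (array([555.5, 189.3]), array([300.8, 180.3]), 88.11)h.py:22: RuntimeWarning: Mean of empty slice.
  print('tcp',g.round(4),'cap',len(hi),hi.mean(0).round(4),'foot',len(lo),lo.mean(0).round(4),lo.min(0).round(3),lo.max(0).round(3))
  ret = um.true_divide(
h.py:35: RuntimeWarning: Mean of empty slice.
  n=np.linalg.svd(hi-hi.mean(0))[2][2]; n*=np.sign(n[2]); print('cap normal tilt',np.degrees(np.arctan2(-(n@a),n[2])).round(1),'side',np.degrees(np.arcsin(n@l)).round(1))
```

View pics/sc5.png

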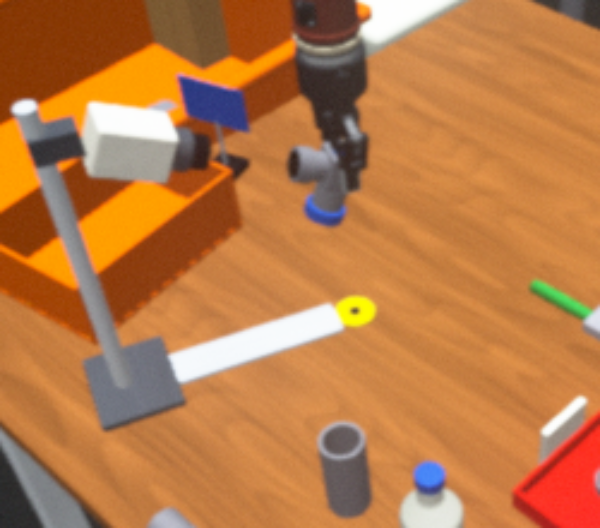

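View pics/top5.png

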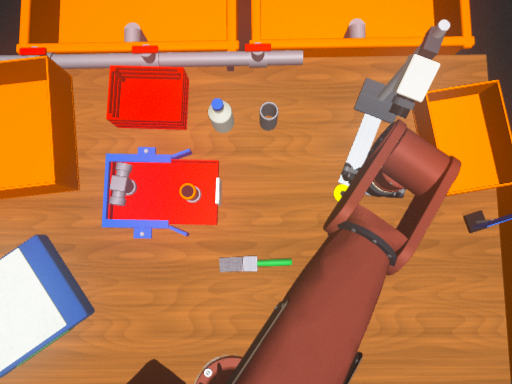

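The scene view shows the elbow (320,185) above the disc with its mouth facing the lens. Its mouth centre is at (51.5, 23.5) mm in the focus plane, where (50.8, 23.6) was wanted. The top view shows the tray home with the tee and coupling standing. Handing in.

```bash
python3 -c "
from plant import order
print(order.sign_off())"
```

```text
the job is handed in; nothing more can be done
None
```

The job is handed in, but the sign-off gave no verdict: the tray is home in the dock with the tee and coupling upright, and the gripper holds the elbow at the focus spot with its mouth centre measured within about 1 mm of target and its tilt about 22–28° (25° wanted).

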